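# Fit the lens in the carver's bench magnifier

### The job

The gourd carver's bench magnifier has lost its glass. Lay the thick round lens flat in the upright cup of the magnifier, fully down on its seat, then put the hexagonal retaining ring over the cup and screw it clockwise down its thread until it is snug on the glass: it must hold the lens firmly, but the glass cracks if you press or tighten hard. Let go, and leave the brass collar, the cork stopper and the burr block where they are.

Things in the scene. Friction and masses are not known exactly. Their poses are not given: they have to be found in the camera images.
- lens: The lens: a thick clear glass disc, 36 mm across, 16 mm tall (plus a 2 mm dome mid-top), 40 g, lying flat on the bench. Origin at the centre of its underside, z up; being round, its yaw does not matter. Seated, its top edge stands 5.5 to 8.5 mm above the cup's rim, so it can be held by its top 5 mm while it is set down.
- ring: The retaining ring: a bare aluminium hexagonal cap with a hole, 60 mm across flats, 69 mm across corners, 19 mm tall, 55 to 100 g, standing on the bench right way up. Origin at the centre of its underside, z up. Its flats face its own directions 0 (its x axis), 60, 120, 180, 240 and 300 degrees; two jaws fit on any opposite pair.
- ring_top (a point): Centre of the ring's top face, 19 mm above its underside. The top is an inward lip 3.5 mm thick with a 28 mm wide hole; the lip's underside presses on the lens. Below it the skirt is 54 mm across flats inside.
- ring_lug (a point): Inner tip of one thread lug, at the ring's 0 degrees (its +x), 22.9 mm from the axis, 2.3 mm above the underside. There are three such lugs, at 0, 120 and 240 degrees, each 6 mm wide and 2.2 mm thick; they run in the cup's thread.
- magnifier: The magnifier head, fixed to the bench: a dark steel foot 80 mm across, a post, and an upright aluminium cup on top, open upwards, 43 mm outside (51 mm over its external thread), bore 37.6 mm with a small chamfer. Origin at the centre of the foot's underside, z up.
- cup_rim (a point): Centre of the cup's mouth, on the cup's axis at the height of its rim, 64 mm above the bench; axes as the magnifier's.
- seat_mid (a point): Point on the cup's axis 9 mm below the rim, at the mean height of the rubber-faced seat. The true seat is set up to 1.2 mm higher or lower each time, so the angle at which the ring comes snug is not known beforehand.
- thread_start (a point): Upper end of one thread, at the magnifier's 0 degrees (its +x), 23 mm from the axis, 1.5 mm below the rim. Right-handed, three equal threads (upper ends at 0, 120, 240 degrees), each running 92 degrees clockwise seen from above, sinking 4.6 mm (2.9 mm per rad). At any yaw, the lowered ring's lugs first come to rest on top of the threads.
- thread_end (a point): Lower end of that thread, 6.1 mm below the rim; then a 28 degree gap to the next upper end. Turned clockwise, the lugs drop through the gaps (let it settle level there, tilted it jams) and pass under the next threads. Snug comes 0.4 to 1.4 rad after the next upper end: the torque, before under 0.06 N m, climbs some 2 N m per rad; about 0.2 is snug, 0.3 can crack the glass (40 N). It stays tight.
- collet: Bystander: a small brass collar, 28 mm across, 12 mm tall; origin at the centre of its underside.
- stopper: Bystander: a cork stopper, 26 mm across, 24 mm tall; origin at the centre of its underside.
- burrs: Bystander: a wooden block 50 x 22 x 22 mm with four upright carving burrs, 55 mm tall in all; origin at the centre of its underside.
There are look-alikes about, which are no part of the job. There is more than one size of the ring; the one meant has the size given above.

How it is judged (in metres and radians):
On the way:
1. the lens lies flat on its seat in the cup (horizontal distance between lens and cup_rim below 0.0025 m and z of lens in the frame of cup_rim below -0.0075 m and angle between lens's own z axis and vertical below 0.06 rad), for 0.2 s.
At the end, for the whole second after the job is handed in: The lens lies on its seat in the cup (within 2.5 mm of the axis, underside at least 7.5 mm below the rim, tilt under 0.06 rad); the ring sits level on the cup (within 3.5 mm, tilt under 0.06 rad, underside at least 6 mm below the rim), at rest, and by itself presses on the lens with more than 5 N (all of step 1 and horizontal distance between ring and cup_rim below 0.0035 m and angle between ring's own z axis and vertical below 0.06 rad and z of ring in the frame of cup_rim below -0.006 m and contact force between ring and lens above 5 N and linear speed of ring below 0.01 m/s); the robot touches nothing.
It fails at once if the glass is cracked: more than 40 N between the lens and the ring, or between the lens and the magnifier (contact force between lens and ring above 40 N or contact force between lens and magnifier above 40 N).
It fails at once if a bystander is moved by more than 20 mm (distance of any of collet, stopper, burrs from where it was at the start of the episode above 0.02 m).
It also fails if it takes over 67 s, if anything falls off the work surface, if the arm or the gripper's body presses on something with over 40 N, if the wrist force passes 120 N, or if a joint passes its speed limit or range.

### The arm

A 6-joint arm with a two-finger parallel gripper is mounted at the origin on the work surface. World frame = base frame: x ahead of the robot, y to its left, z up, the work surface at z = 0. Lengths are in mm, angles in rad, forces in N, time in s.
With the tool pointing down it reaches from about 350 to 875 mm from the base axis. Payload 4.2 kg.
Tool frame: the origin (TCP) lies at the very end of the fingers, on their centre line; the grasp point (between the pads) lies 19 mm behind it; z points along the fingers, y is the line along which they close (so a half turn about z gives the same grasp; the last joint's range is limited). The gripper opens to 85 mm and grips with 20 to 120 N. Pads are 22 mm wide; open, the fingers measure 114 mm over their backs; the gripper's body (76 mm by 85 mm) begins 54 mm behind the grasp point. The pads swing forward as they close: fully open they stand 13 mm farther back than shut.
Start: joints at [-1.008, 0.385, 0.008, 0, -1.194, -0.259], TCP at [186.983, -596.353, 202.212] pointing down, gripper open.
Joint ranges: [-3.14, 3.14], [-1.21, 2.06], [-1.07, 1.41], [-3.16, 2.05], [-2.99, -0.16], [-3.1, 3.1]. Speed limits (rad/s): [2.79, 2.79, 3.14, 3.14, 3.14, 3.14].

### API

Orientations are given as a unit quaternion [x, y, z, w].
In Python, from bench import arm, optics gives the robot as it stands. The module is installed in compiled form; this text tells all that it offers.
- The arm moves only by the tool step_arm, never from a script. Its argument "motion" is a list of rows, each an object with "dr": the turn, a rotation vector about the tool's x, y, z in units of 8 degrees (1.0 is 8 degrees), a list of three; "slide": the shift along the tool's x, y, z in mm, a list of three; "jaw": the finger opening in mm, from 0 to 85.4. A call has exactly 8 rows; each row is the pose to reach, as a shift and turn from the pose commanded when the call began, along the tool's axes at that moment; what a row does not reach only later rows make up. A row lasts 1/8 s, in which the tool goes at most 62.5 mm and 10.7 degrees, less where a joint would pass 70% of its speed; a pose out of reach is approached as far as the arm can. A call with a gripper value outside its range is refused whole. The fingers move at their own pace and stop on an object; the grip force is fixed at half the most. Time passes only in rows, so rows that repeat a pose let the fingers close, or fill a call up. It gives the time, the measured TCP pose, the force, the opening and the grip force at its end, in the units of the state.
- arm.read_state(): the state, without advancing time (a new reading comes with each control period).
- optics.get_image(name): name is "scene" or "side" or "wrist"; returns the picture (420x560x3 uint8, blue, green, red); there is no depth.
- optics.camera_info(name): a dict with "camera_matrix" (3x3 intrinsics, pixels), "view" (4x4, takes a point from world to camera coordinates); the wrist camera has in their place "T_tool_cam" (4x4, takes a point from camera to tool coordinates, whose origin is the TCP and whose axes are the flange's). Camera axes: x right, y up, looking along -z (the intrinsics and any distortion apply to the point x, -y, -z); pixel columns grow to the right and rows downward; lengths in mm; the calibration is good to about 2 mm. A picture is of the moment at which its call begins: read the wrist's pose just before it. camera_info takes no time and is no camera call.
- arm.job_done(): hands the job in; it is judged then, once.
The state is a dict: "clock": time; "joints": joint angles; "joint_vel": joint speeds; "joint_efforts": joint torques, N m; "position": TCP position; "ee_rot": TCP orientation; "contact_force": force on the tool from outside, world axes, zero at the start; "wrist_torque": the same for the moment, N m; "gripper_width": finger opening in mm; "grasp_force": force on a finger pad.
Only numpy, scipy, OpenCV 4.12 (cv2) and the standard library are available. Lean on these libraries where they do the work, as an engineer would, in place of code of your own. Each camera call takes 0.05 s, during which the arm holds its last target. There are 200 camera calls.

## Working session

There is one attempt and no reset: what is moved stays moved. The work goes in short steps, Python scripts to look and compute and a tool call to move; the robot and the scene stay as the last step left them, time stands still between calls to the robot, and variables do not carry over. Pictures are saved under pics/ and viewed, at most 10 in all, crops included, and the job is handed in when it is done.

Besides the shell and the picture viewer there is one more tool, called after "Call:" as a command line: name --argument value ..., lists and objects as JSON in quotes. step_arm: Moves the arm, as the interface text tells. Its arguments: {"type":"object","properties":{"motion":{"type":"array","items":{"type":"object","properties":{"dr":{"type":"array","items":{"type":"number"}},"slide":{"type":"array","items":{"type":"number"}},"jaw":{"type":"number"}}}}},"required":["motion"]}

```bash
mkdir -p pics; cat > h.py <<'E'
import numpy as np, cv2
from bench import arm, optics
from scipy.spatial.transform import Rotation as R
def cam(name):
    i=optics.camera_info(name); K=np.array(i["camera_matrix"])
    if "view" in i: return K,np.linalg.inv(np.array(i["view"])),i
    s=arm.read_state(); T=np.eye(4); T[:3,:3]=R.from_quat(s["ee_rot"]).as_matrix(); T[:3,3]=s["position"]
    return K,T@np.array(i["T_tool_cam"]),i
def pix2z(name,uv,z,C=None):
    K,T,i=C or cam(name); d=i.get("distortion",None)
    d=np.zeros(5) if d is None else np.array(d,float)
    p=cv2.undistortPoints(np.array([[uv]],float),K,d)[0,0]
    r=T[:3,:3]@np.array([p[0],-p[1],-1]); o=T[:3,3]
    return o+r*(z-o[2])/r[2]
def proj(name,P,C=None):
    K,T,i=C or cam(name); q=np.linalg.inv(T)@np.append(P,1)
    u=K@np.array([q[0],-q[1],-q[2]]); return u[:2]/u[2]
E
python3 - <<'E'
from h import *
a=optics.get_image("scene");b=optics.get_image("side")
cv2.imwrite("pics/scene0.png",a);cv2.imwrite("pics/side0.png",b)
s=arm.read_state();print(s)
w=optics.get_image("wrist");cv2.imwrite("pics/w0.png",w)
for n in("scene","side","wrist"):print(optics.camera_info(n))
E
```

```text
{'clock': 0.1, 'joints': array([-1.00837786e+00,  3.85482065e-01,  6.72623096e-03, -4.10304541e-04,
       -1.19400167e+00, -2.58626586e-01]), 'joint_vel': array([-0.00111431, -0.00064916,  0.00477712,  0.00227941, -0.0002302 ,
       -0.00024465]), 'joint_efforts': array([-1.08215650e-04, -3.93319559e+01,  1.88929510e+01,  4.19796109e+00,
       -2.61302361e-03,  1.03216567e-05]), 'position': array([ 186.80401521, -595.80915482,  201.21905503]), 'ee_rot': array([-1.51237638e-01,  9.88496929e-01,  9.75216481e-04, -2.16499629e-04]), 'contact_force': array([ 0.16284934,  0.31944013, -0.3865937 ]), 'wrist_torque': array([ 0.03177232, -0.01663119, -0.04800356]), 'grasp_force': 0.0, 'gripper_width': 85.70280731629491}
{'camera_matrix': array([[437.36930416,   0.        , 281.27352376],
       [  0.        , 437.36930416, 220.86071551],
       [  0.        ,   0.        ,   1.        ]]), 'view': array([[ 6.40450386e-01,  7.67942445e-01, -9.36505820e-03,
        -3.95079429e+02],
       [-5.68678513e-01,  4.82392835e-01,  6.66259636e-01,
         2.56111227e+02],
       [ 5.16166691e-01, -
[... 497 characters left out ...]
       [-3.44058086e-01,  5.49498416e-01,  7.61364252e-01,
        -6.04732208e+02],
       [ 0.00000000e+00,  0.00000000e+00,  0.00000000e+00,
         1.00000000e+00]])}
{'camera_matrix': array([[339.76798237,   0.        , 284.85510719],
       [  0.        , 339.76798237, 213.60669566],
       [  0.        ,   0.        ,   1.        ]]), 'T_tool_cam': array([[-2.37502054e-04,  9.58774624e-01,  2.84167494e-01,
         7.28273226e+01],
       [ 9.99999959e-01,  1.81849913e-04,  2.22224440e-04,
         3.28980048e-01],
       [ 1.61387320e-04,  2.84167535e-01, -9.58774627e-01,
        -1.71800103e+02],
       [ 0.00000000e+00,  0.00000000e+00,  0.00000000e+00,
         1.00000000e+00]])}
```

View pics/scene0.png

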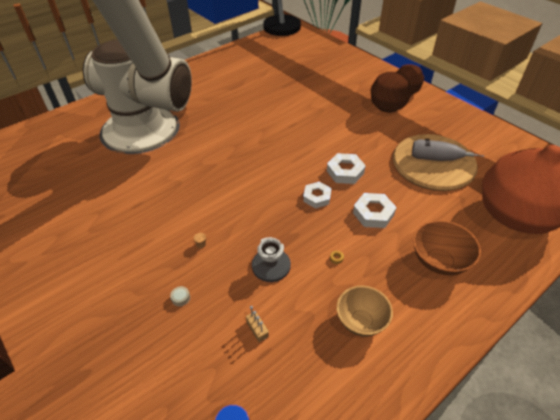

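View pics/side0.png

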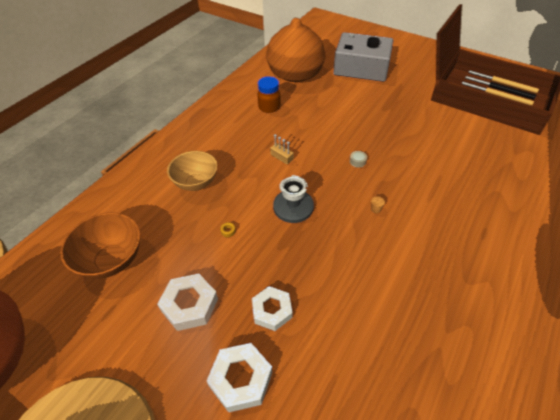

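The views show a clear lens at scene (180,296) and side (358,158). The magnifier is at scene (271,258) and side (293,197). There are three hex rings, at side (188,301), (240,376) and (272,308). I'll enlarge to measure them.

```bash
python3 - <<'E'
from h import *
b=cv2.imread("pics/side0.png");a=cv2.imread("pics/scene0.png")
c1=cv2.resize(b[265:415,150:300],(600,600),interpolation=cv2.INTER_CUBIC) # x4
c2=cv2.resize(b[165:225,265:325],(200,200),interpolation=cv2.INTER_CUBIC)
c3=cv2.resize(b[140:180,338:378],(200,200),interpolation=cv2.INTER_CUBIC)
c4=cv2.resize(a[276:316,160:200],(200,200),interpolation=cv2.INTER_CUBIC)
cv2.imwrite("pics/comp.png",np.hstack([c1,np.vstack([c2,c3,c4])]))
def P(n,u,z):print(n,u,np.round(pix2z(n,u,z),1))
P("side",(188,297),19);P("side",(241,372),19);P("side",(272,304),19)
P("scene",(346,164),19);P("scene",(375,207),19);P("scene",(318,190),19)
P("side",(293,207),0);P("scene",(271,264),0);P("side",(293,188),64);P("scene",(271,248),64)
P("side",(358,158),8);P("scene",(180,296),8)
P("side",(228,229),6);P("side",(378,204),12);P("side",(283,152),22)
E
```

```text
side (188, 297) [642.5 249.9  19. ]
side (241, 372) [499.9 301.5  19. ]
side (272, 304) [519.8 189.3  19. ]
scene (346, 164) [491.1 314.3  19. ]
scene (375, 207) [637.1 258.7  19. ]
scene (318, 190) [513.7 198.3  19. ]
side (293, 207) [603.7 -14.8   0. ]
scene (271, 264) [597.7 -11.8   0. ]
side (293, 188) [599.8  -7.8  64. ]
scene (271, 248) [605.2 -15.6  64. ]
side (358, 158) [ 551.7 -199.9    8. ]
scene (180, 296) [ 547.9 -198.1    8. ]
side (228, 229) [677.2  98.7   6. ]
side (378, 204) [461.6 -98.4  12. ]
side (283, 152) [ 691.9 -119.3   22. ]
```

View pics/comp.png

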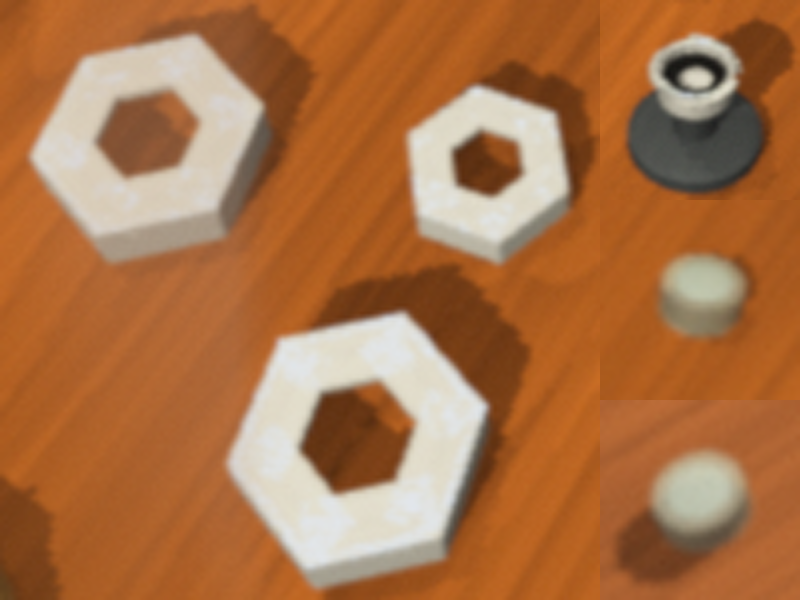

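The close-up shows the top-face corners of three rings, A (left), B (bottom) and C (small). I'll compute their sizes.

```bash
python3 - <<'E'
from h import *
rings=dict(A=[(195,35),(265,105),(222,212),(107,237),(30,155),(83,60)],B=[(405,312),(488,405),(445,545),(315,573),(228,462),(280,340)],C=[(475,87),(557,112),(570,193),(500,245),(420,222),(408,135)])
for k,v in rings.items():
    p=np.array([pix2z("side",((u+.5)/4-.5+150,(w+.5)/4-.5+265),19)[:2] for u,w in v])
    c=p.mean(0); d=p-c; r=np.hypot(*d.T); an=np.degrees(np.arctan2(d[:,1],d[:,0]))
    print(k,c.round(1),"corners diam",(2*r).round(1),(2*r.mean()).round(1),"corner ang mod60",(an%60).round(1))
E
```

```text
A [642.9 251.2] corners diam [92.7 93.  96.2 91.9 95.7 93.9] 93.9 corner ang mod60 [46.9 46.4 45.5 49.2 43.9 46.9]
B [500.2 304.3] corners diam [94.4 93.3 96.8 93.8 94.  94.9] 94.5 corner ang mod60 [45.1 45.  42.6 46.8 42.5 44.6]
C [518.6 192. ] corners diam [70.3 71.5 69.4 68.4 71.2 70.3] 70.2 corner ang mod60 [12.  11.7 10.7 10.5 14.7 10.1]
```

Ring C, 70 mm across corners at about (517,194), is the right one. I'll go over the lens first.

Call:
step_arm --motion '[{"slide": [-465,270,70],"jaw": 70},{"slide": [-465,270,70],"jaw": 70},{"slide": [-465,270,70],"jaw": 70},{"slide": [-465,270,70],"jaw": 70},{"slide": [-465,270,70],"jaw": 70},{"slide": [-465,270,70],"jaw": 70},{"slide": [-465,270,70],"jaw": 70},{"slide": [-465,270,70],"jaw": 70}]'

```text
$.motion[0]: bad value
```

Call:
step_arm --motion '[{"slide": [-11,5,3],"jaw": 70},{"slide": [-11,5,3],"jaw": 70},{"slide": [-11,5,3],"jaw": 70},{"slide": [-11,5,3],"jaw": 70},{"slide": [-11,5,3],"jaw": 70},{"slide": [-11,5,3],"jaw": 70},{"slide": [-11,5,3],"jaw": 70},{"slide": [-11,5,3],"jaw": 70}]'

```text
$.motion[0]: bad value
```

Call:
step_arm --motion '[{"dr": [0,0,0],"slide": [-465,270,70],"jaw": 70},{"dr": [0,0,0],"slide": [-465,270,70],"jaw": 70},{"dr": [0,0,0],"slide": [-465,270,70],"jaw": 70},{"dr": [0,0,0],"slide": [-465,270,70],"jaw": 70},{"dr": [0,0,0],"slide": [-465,270,70],"jaw": 70},{"dr": [0,0,0],"slide": [-465,270,70],"jaw": 70},{"dr": [0,0,0],"slide": [-465,270,70],"jaw": 70},{"dr": [0,0,0],"slide": [-465,270,70],"jaw": 70}]'

```text
clock: 1.15
position: [522.7, -228.7, 137.4]
ee_rot: [-0.151, 0.988, -0.0, -0.0]
contact_force: [-0.0, -0.1, -1.3]
gripper_width: 70.5
grasp_force: 0.0
```

Call:
step_arm --motion '[{"dr": [0,0,0],"slide": [-25,15,15],"jaw": 70},{"dr": [0,0,0],"slide": [-25,15,15],"jaw": 70},{"dr": [0,0,0],"slide": [-25,15,15],"jaw": 70},{"dr": [0,0,0],"slide": [-25,15,15],"jaw": 70},{"dr": [0,0,0],"slide": [-25,15,15],"jaw": 70},{"dr": [0,0,0],"slide": [-25,15,15],"jaw": 70},{"dr": [0,0,0],"slide": [-25,15,15],"jaw": 70},{"dr": [0,0,0],"slide": [-25,15,15],"jaw": 70}]'

```text
clock: 2.15
position: [541.0, -208.8, 122.7]
ee_rot: [-0.151, 0.988, 0.0, 0.0]
contact_force: [-0.2, 0.3, 0.2]
gripper_width: 69.7
grasp_force: 0.0
```

```bash
python3 - <<'E'
from h import *
s=arm.read_state();print(s["position"],s["clock"])
w=optics.get_image("wrist");cv2.imwrite("pics/w1.png",w)
print(proj("wrist",[550,-199,18]),proj("wrist",s["position"]))
E
```

```text
[ 541.00292424 -208.78586677  122.7093358 ] 2.15
[292.30705836 216.27920386] [284.25681585 252.08641301]
```

View pics/w1.png

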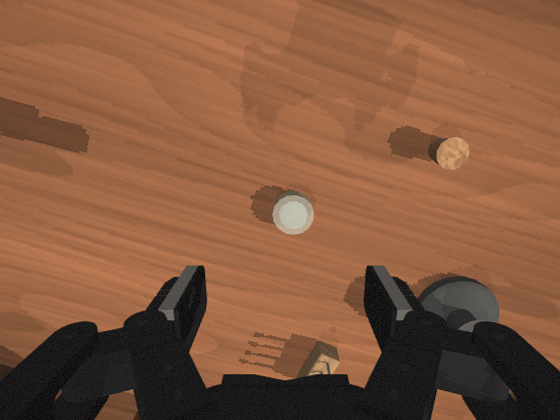

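The lens top is centred at about (293.5,214.5). The magnifier is at the lower right and the cork at the upper right.

```bash
python3 - <<'E'
from h import *
w=cv2.imread("pics/w1.png")
g=cv2.cvtColor(w,cv2.COLOR_BGR2HSV)[175:250,255:335,1]
m=(g<90).astype(np.uint8); n,l,st,c=cv2.connectedComponentsWithStats(m); k=1+st[1:,4].argmax(); print(st[k],c[k]+[255,175])
for z in (8,16):
  for u in ((293.5,214.5),c[k]+[255,175]):
    p=pix2z("wrist",u,z); s=arm.read_state(); print(z,p, R.from_quat(s["ee_rot"]).inv().apply(p-s["position"]))
E
```

```text
[  17   16   42   44 1413] [292.56758669 212.64472753]
8 [ 550.96941928 -197.36823447    8.        ] [-12.90324077   7.87081097 114.68105411]
8 [ 549.59415943 -198.6703957     8.        ] [-11.2014537    7.03961648 114.68100362]
16 [ 548.74777623 -198.28538617   16.        ] [-10.50919684   7.6601997  106.68098776]
16 [ 547.41092082 -199.55118425   16.        ] [ -8.85493255   6.8522165  106.68093868]
```

Call:
step_arm --motion '[{"dr": [0,0,0],"slide": [-10.5,7.5,40],"jaw": 56},{"dr": [0,0,0],"slide": [-10.5,7.5,75],"jaw": 56},{"dr": [0,0,0],"slide": [-10.5,7.5,95],"jaw": 56},{"dr": [0,0,0],"slide": [-10.5,7.5,107],"jaw": 56},{"dr": [0,0,0],"slide": [-10.5,7.5,111],"jaw": 56},{"dr": [0,0,0],"slide": [-10.5,7.5,111],"jaw": 56},{"dr": [0,0,0],"slide": [-10.5,7.5,111],"jaw": 56},{"dr": [0,0,0],"slide": [-10.5,7.5,111],"jaw": 56}]'

```text
clock: 3.2
position: [549.3, -198.5, 12.4]
ee_rot: [-0.151, 0.988, -0.0, 0.001]
contact_force: [0.8, 0.1, 0.8]
gripper_width: 55.6
grasp_force: 0.0
```

Call:
step_arm --motion '[{"dr": [0,0,0],"slide": [0,0,0],"jaw": 30},{"dr": [0,0,0],"slide": [0,0,0],"jaw": 30},{"dr": [0,0,0],"slide": [0,0,0],"jaw": 30},{"dr": [0,0,0],"slide": [0,0,0],"jaw": 30},{"dr": [0,0,0],"slide": [0,0,0],"jaw": 30},{"dr": [0,0,0],"slide": [0,0,0],"jaw": 30},{"dr": [0,0,0],"slide": [0,0,0],"jaw": 30},{"dr": [0,0,0],"slide": [0,0,0],"jaw": 30}]'

```text
clock: 4.2
position: [548.7, -198.4, 11.7]
ee_rot: [-0.151, 0.988, -0.0, -0.0]
contact_force: [0.4, -0.3, -0.2]
gripper_width: 30.2
grasp_force: 0.0
```

```bash
python3 - <<'E'
from h import *
w=optics.get_image("wrist");b=optics.get_image("side")
p=proj("side",[549,-198,15]).astype(int)
c=cv2.resize(b[p[1]-50:p[1]+30,p[0]-40:p[0]+40],(420,420),interpolation=cv2.INTER_CUBIC)
cv2.imwrite("pics/w2.png",np.hstack([w[:, 100:460],c]))
E
```

```text
(no output)
```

View pics/w2.png

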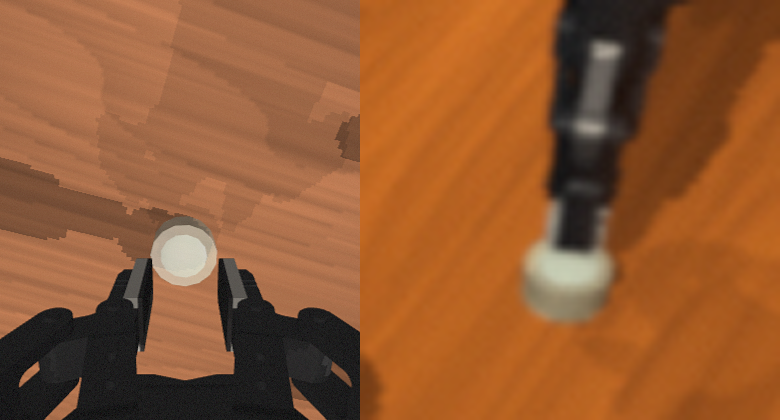

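The wrist view shows the lens directly between the fingers, with the tips still well above it. The finger gap scale puts the real tips about 25 mm behind the nominal TCP. I'll open, go lower in steps while watching the force, and try again.

Call:
step_arm --motion '[{"dr": [0,0,0],"slide": [0,0,0],"jaw": 56},{"dr": [0,0,0],"slide": [0,0,0],"jaw": 56},{"dr": [0,0,0],"slide": [0,0,0],"jaw": 56},{"dr": [0,0,0],"slide": [0,0,3],"jaw": 56},{"dr": [0,0,0],"slide": [0,0,6],"jaw": 56},{"dr": [0,0,0],"slide": [0,0,8],"jaw": 56},{"dr": [0,0,0],"slide": [0,0,10],"jaw": 56},{"dr": [0,0,0],"slide": [0,0,10],"jaw": 56}]'

```text
clock: 5.3
position: [548.7, -198.4, 1.4]
ee_rot: [-0.151, 0.988, 0.0, -0.0]
contact_force: [0.6, 0.1, -0.0]
gripper_width: 56.1
grasp_force: 0.0
```

```bash
python3 - <<'E'
from h import *
s=arm.read_state();print(s["position"],s["contact_force"],s["gripper_width"])
E
```

```text
[ 548.65494196 -198.40637465    1.43923761] [ 0.58265798  0.09550302 -0.03977215] 56.05741991312059
```

Call:
step_arm --motion '[{"dr": [0,0,0],"slide": [0,0,2],"jaw": 50},{"dr": [0,0,0],"slide": [0,0,4],"jaw": 50},{"dr": [0,0,0],"slide": [0,0,4],"jaw": 50},{"dr": [0,0,0],"slide": [0,0,4],"jaw": 30},{"dr": [0,0,0],"slide": [0,0,4],"jaw": 30},{"dr": [0,0,0],"slide": [0,0,4],"jaw": 30},{"dr": [0,0,0],"slide": [0,0,4],"jaw": 30},{"dr": [0,0,0],"slide": [0,0,4],"jaw": 30}]'

```text
clock: 6.3
position: [548.8, -198.4, -2.3]
ee_rot: [-0.151, 0.988, 0.0, -0.0]
contact_force: [-0.1, 0.1, 0.9]
gripper_width: 30.0
grasp_force: 0.0
```

Call:
step_arm --motion '[{"dr": [0,0,0],"slide": [0,0,0],"jaw": 50},{"dr": [0,0,0],"slide": [0,0,0],"jaw": 50},{"dr": [0,0,0],"slide": [0,0,4],"jaw": 50},{"dr": [0,0,0],"slide": [0,0,8],"jaw": 50},{"dr": [0,0,0],"slide": [0,0,8],"jaw": 30},{"dr": [0,0,0],"slide": [0,0,8],"jaw": 30},{"dr": [0,0,0],"slide": [0,0,8],"jaw": 30},{"dr": [0,0,0],"slide": [0,0,8],"jaw": 30}]'

```text
clock: 7.3
position: [548.9, -198.4, -10.2]
ee_rot: [-0.151, 0.988, -0.0, 0.0]
contact_force: [-0.1, -0.6, 0.3]
gripper_width: 29.9
grasp_force: 0.0
```

Call:
step_arm --motion '[{"dr": [0,0,0],"slide": [0,0,0],"jaw": 48},{"dr": [0,0,0],"slide": [0,0,0],"jaw": 48},{"dr": [0,0,0],"slide": [0,0,3],"jaw": 48},{"dr": [0,0,0],"slide": [0,0,6],"jaw": 48},{"dr": [0,0,0],"slide": [0,0,6],"jaw": 30},{"dr": [0,0,0],"slide": [0,0,6],"jaw": 30},{"dr": [0,0,0],"slide": [0,0,6],"jaw": 30},{"dr": [0,0,0],"slide": [0,0,6],"jaw": 30}]'

```text
clock: 8.3
position: [548.7, -198.4, -16.3]
ee_rot: [-0.151, 0.988, 0.0, -0.0]
contact_force: [-1.4, -0.6, 1.1]
gripper_width: 31.5
grasp_force: 59.3
```

Call:
step_arm --motion '[{"dr": [0,0,0],"slide": [0,0,0],"jaw": 48},{"dr": [0,0,0],"slide": [0,0,0],"jaw": 48},{"dr": [0,0,0],"slide": [0,0,1.5],"jaw": 48},{"dr": [0,0,0],"slide": [0,0,3],"jaw": 48},{"dr": [0,0,0],"slide": [0,0,3],"jaw": 30},{"dr": [0,0,0],"slide": [0,0,3],"jaw": 30},{"dr": [0,0,0],"slide": [0,0,3],"jaw": 30},{"dr": [0,0,0],"slide": [0,0,3],"jaw": 30}]'

```text
clock: 9.3
position: [548.9, -198.5, -19.1]
ee_rot: [-0.151, 0.988, -0.0, 0.0]
contact_force: [-1.3, 0.7, 3.4]
gripper_width: 32.4
grasp_force: 59.4
```

```bash
python3 - <<'E'
from h import *
w=optics.get_image("wrist");b=optics.get_image("side")
p=proj("side",[549,-198,15]).astype(int)
c=cv2.resize(b[p[1]-40:p[1]+30,p[0]-35:p[0]+35],(420,420),interpolation=cv2.INTER_CUBIC)
cv2.imwrite("pics/w3.png",np.hstack([w[:, 100:460],c]))
E
```

```text
(no output)
```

View pics/w3.png

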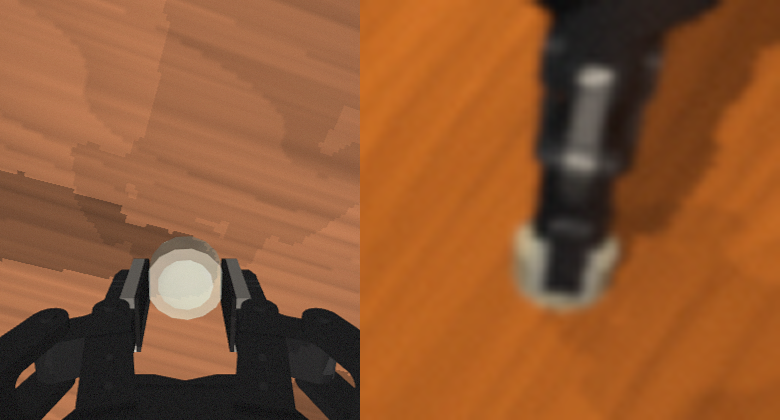

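The lens is gripped but a little deep. I'll regrip about 2.5 mm higher so the tips clear the rim when it is seated, then lift.

Call:
step_arm --motion '[{"dr": [0,0,0],"slide": [0,0,0],"jaw": 44},{"dr": [0,0,0],"slide": [0,0,0],"jaw": 44},{"dr": [0,0,0],"slide": [0,0,-1.5],"jaw": 44},{"dr": [0,0,0],"slide": [0,0,-2.5],"jaw": 44},{"dr": [0,0,0],"slide": [0,0,-2.5],"jaw": 30},{"dr": [0,0,0],"slide": [0,0,-2.5],"jaw": 30},{"dr": [0,0,0],"slide": [0,0,-2.5],"jaw": 30},{"dr": [0,0,0],"slide": [0,0,-2.5],"jaw": 30}]'

```text
clock: 10.4
position: [549.0, -198.4, -16.1]
ee_rot: [-0.151, 0.988, -0.0, 0.0]
contact_force: [-1.6, 0.7, 5.8]
gripper_width: 31.2
grasp_force: 58.9
```

```bash
python3 - <<'E'
from h import *
s=arm.read_state();Rm=R.from_quat(s["ee_rot"]);t=s["position"]+[0,0,-2.6]
s["position"]
for tip in [[657,6,70]]:print(Rm.inv().apply(np.array(tip)-s["position"]))
E
```

```text
[-164.33776022  162.67740116  -86.04208881]
```

Call:
step_arm --motion '[{"dr": [0,0,0],"slide": [0,0,-15],"jaw": 30},{"dr": [0,0,0],"slide": [0,0,-50],"jaw": 30},{"dr": [0,0,0],"slide": [0,0,-90],"jaw": 30},{"dr": [0,0,0],"slide": [-40,40,-110],"jaw": 30},{"dr": [0,0,0],"slide": [-75,75,-110],"jaw": 30},{"dr": [0,0,0],"slide": [-115,115,-110],"jaw": 30},{"dr": [0,0,0],"slide": [-150,150,-110],"jaw": 30},{"dr": [0,0,0],"slide": [-164,163,-110],"jaw": 30}]'

```text
clock: 11.4
position: [657.6, 8.7, 93.6]
ee_rot: [-0.153, 0.988, 0.0, 0.001]
contact_force: [0.2, -1.2, -0.1]
gripper_width: 31.5
grasp_force: 58.5
```

```bash
python3 - <<'E'
from h import *
import time
s=arm.read_state();print(s["position"],s["joint_vel"].round(3),s["gripper_width"],s["grasp_force"])
optics.get_image("wrist");optics.get_image("wrist")
s=arm.read_state();print(s["position"],s["clock"])
C=cam("wrist");w=optics.get_image("wrist")
print(proj("wrist",[601,-12,64],C),proj("wrist",s["position"]+[0,0,32],C))
cv2.imwrite("pics/w4.png",cv2.resize(w[60:360,120:460],None,fx=2,fy=2,interpolation=cv2.INTER_CUBIC)[:,:680])
E
```

```text
[657.60331061   8.7307726   93.64141797] [ 0.141  0.105  0.178 -0.    -0.099 -0.164] 31.466209856210146 58.504332304000854
[657.20260509   7.76816917  93.26497293] 11.5
[281.03674302 136.8256513 ] [284.21617973 279.72783121]
```

View pics/w4.png

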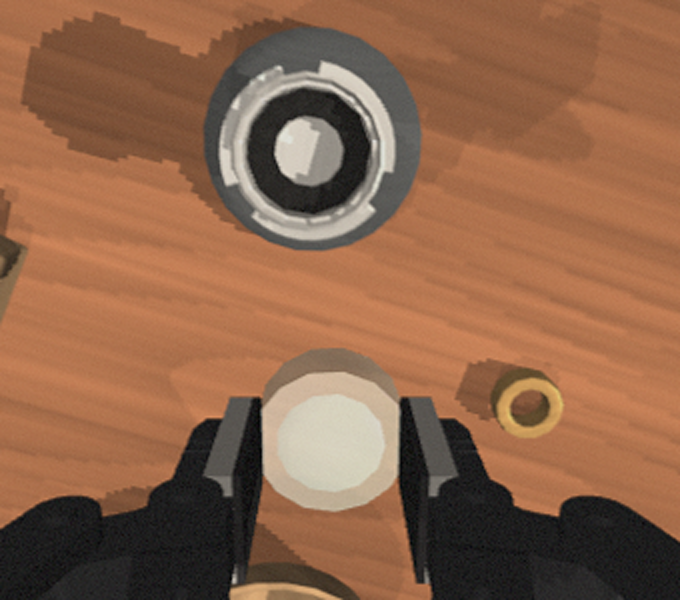

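The cup rim is centred at crop (308.5,147.5), which is full (274.2,133.8). The lens top is at crop (330,441), full (285,280.5), and it lies exactly on the TCP axis as predicted.

```bash
cat >> h.py <<'E'
def yaw(s): return np.degrees(R.from_quat(s["ee_rot"]).as_euler("zyx"))
def tomove(P,s=None):
    s=s or arm.read_state(); return R.from_quat(s["ee_rot"]).inv().apply(np.array(P,float)-s["position"]).round(2)
E
python3 - <<'E'
from h import *
C=cam("wrist")
f=lambda u,v:((u+.5)/2-.5+120,(v+.5)/2-.5+60)
c=pix2z("wrist",f(308.5,147.5),64,C);l=pix2z("wrist",f(330,441),cam("wrist")[1][2,3]-171.8*0+0*1 if 0 else arm.read_state()["position"][2]+32,C)
s=arm.read_state();print("cup",c,"lens",l,"tcp",s["position"],yaw(s))
print("move cup-lens",tomove(s["position"]+c-l)); print(R.from_quat(s["ee_rot"]).as_matrix()[:,2])
for e in[(320,62),(372,210),(222,185),(253,210),(383,180),(285,68)]:
  p=pix2z("wrist",f(*e),62,C)-c;print(e,np.degrees(np.arctan2(p[1],p[0])).round(1),np.hypot(*p[:2]).round(1))
# radius checks of the rim
for e in[(233,147),(383,147),(308,72),(308,222)]:
  p=pix2z("wrist",f(*e),64,C)-c;print(np.hypot(*p[:2]).round(1))
E
```

```text
cup [599.44973441 -17.72834137  64.        ] lens [656.50538965   6.70148235 125.13548041] tcp [656.2934517    6.38585889  93.13548041] [ 1.62552962e+02 -3.32435038e-02  1.79996936e+02]
move cup-lens [61.72 -6.21 61.17]
[-5.80208564e-04 -5.34744306e-05 -9.99999830e-01]
(320, 62) -170.8 23.6
(372, 210) 63.1 26.2
(222, 185) -49.6 28.0
(253, 210) -25.1 24.9
(383, 180) 84.0 23.8
(285, 68) -145.9 22.7
21.8
21.5
20.6
21.6
```

```bash
python3 - <<'E'
from h import *
s=arm.read_state();print(s["clock"],s["position"],s["joint_vel"].round(4))
for i in range(3): optics.get_image("wrist");print(arm.read_state()["position"])
w=optics.get_image("wrist");cv2.imwrite("pics/w5.png",w)
big=cv2.resize(w[60:360,120:460],None,fx=2,fy=2,interpolation=cv2.INTER_CUBIC)
old=cv2.imread("pics/w4.png")
for n,(x0,y0,x1,y1) in dict(cup=(215,40,410,245),lens=(262,345,398,512)).items():
  r=cv2.matchTemplate(cv2.resize(big,None,fx=2,fy=2),cv2.resize(old[y0:y1,x0:x1],None,fx=2,fy=2),cv2.TM_CCOEFF_NORMED);m=cv2.minMaxLoc(r);print(n,m[1],m[3][0]/2-x0,m[3][1]/2-y0)
s=arm.read_state();print(s["clock"],s["position"],s["joint_vel"].round(4))
E
```

```text
11.55 [656.2934517    6.38585889  93.13548041] [-0.0283 -0.0117 -0.0252  0.0014 -0.003   0.0007]
[655.89416188   5.52527299  93.13157389]
[655.75069223   5.04283428  93.20213776]
[655.78063132   4.77553546  93.28771173]
cup 0.9854234457015991 8.5 9.5
lens 0.9973354339599609 0.0 0.0
11.75 [655.86185393   4.72450816  93.35487151] [ 0.0009  0.0017  0.0027  0.0018  0.0014 -0.0002]
```

```bash
python3 - <<'E'
from h import *
C=cam("wrist");s=arm.read_state()
f=lambda u,v:((u+.5)/2-.5+120,(v+.5)/2-.5+60)
c=pix2z("wrist",f(317,157.5),64,C);l=pix2z("wrist",f(330,441),s["position"][2]+32,C)
print(c,l,s["position"],tomove(s["position"]+c-l))
E
```

```text
[600.94955795 -16.08861763  64.        ] [656.06926116   5.03973285 125.35487151] [655.86185393   4.72450816  93.35487151] [58.88 -3.78 61.38]
```

Call:
step_arm --motion '[{"dr": [0,0,0],"slide": [35,-2,0],"jaw": 30},{"dr": [0,0,0],"slide": [59,-3.8,0],"jaw": 30},{"dr": [0,0,0],"slide": [59,-3.8,12],"jaw": 30},{"dr": [0,0,0],"slide": [59,-3.8,24],"jaw": 30},{"dr": [0,0,0],"slide": [59,-3.8,34],"jaw": 30},{"dr": [0,0,0],"slide": [59,-3.8,40],"jaw": 30},{"dr": [0,0,0],"slide": [59,-3.8,42],"jaw": 30},{"dr": [0,0,0],"slide": [59,-3.8,42],"jaw": 30}]'

```text
clock: 12.75
position: [601.6, -15.0, 51.1]
ee_rot: [-0.151, 0.988, -0.0, 0.0]
contact_force: [-0.5, 0.4, -1.0]
gripper_width: 31.0
grasp_force: 58.5
```

```bash
python3 - <<'E'
from h import *
C=cam("wrist");s=arm.read_state()
w=optics.get_image("wrist");b=optics.get_image("side");a=optics.get_image("scene")
p=proj("side",[601,-16,64]).astype(int);q=proj("scene",[601,-16,64]).astype(int)
f=lambda i,p,k:cv2.resize(i[p[1]-k:p[1]+k,p[0]-k:p[0]+k],(300,300),interpolation=cv2.INTER_CUBIC)
cv2.imwrite("pics/w6.png",np.hstack([cv2.resize(w[190:390,165:405],(720,600),interpolation=cv2.INTER_CUBIC)[:, 110:610],np.vstack([f(b,p,25),f(a,q,25)])]))
s=arm.read_state();print(s["position"],s["contact_force"],s["clock"],tomove([601,-16,0]))
E
```

```text
[601.68575983 -15.00085231  51.56811369] [-0.8110035  -0.50418165 -0.87895326] 12.9 [ 1.   -0.74 51.57]
```

View pics/w6.png

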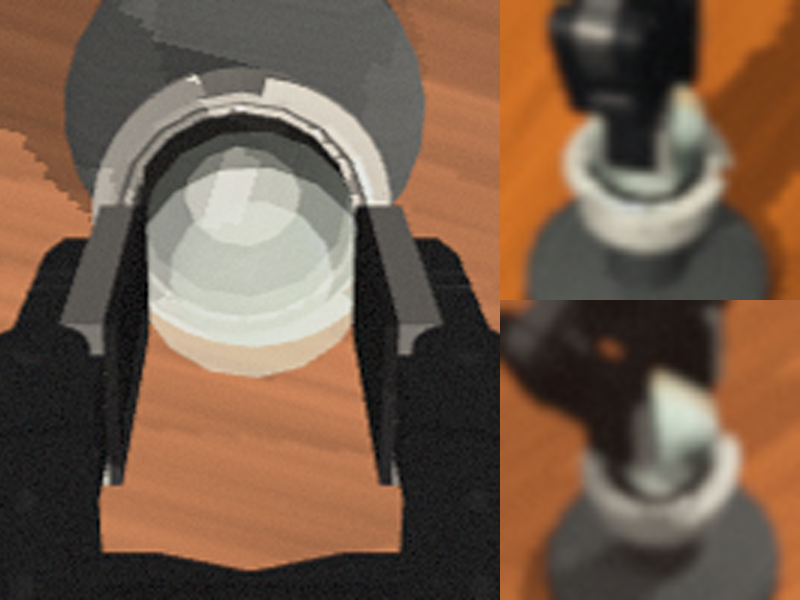

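The lens hovers about 3 mm over the bore. I'll apply a small correction and go down gently.

Call:
step_arm --motion '[{"dr": [0,0,0],"slide": [0.9,-0.8,0],"jaw": 30},{"dr": [0,0,0],"slide": [0.9,-0.8,0],"jaw": 30},{"dr": [0,0,0],"slide": [0.9,-0.8,1],"jaw": 30},{"dr": [0,0,0],"slide": [0.9,-0.8,2],"jaw": 30},{"dr": [0,0,0],"slide": [0.9,-0.8,3],"jaw": 30},{"dr": [0,0,0],"slide": [0.9,-0.8,4],"jaw": 30},{"dr": [0,0,0],"slide": [0.9,-0.8,5],"jaw": 30},{"dr": [0,0,0],"slide": [0.9,-0.8,5],"jaw": 30}]'

```text
clock: 13.9
position: [600.9, -16.1, 46.1]
ee_rot: [-0.151, 0.988, -0.0, 0.0]
contact_force: [0.8, -0.1, -1.7]
gripper_width: 31.0
grasp_force: 58.5
```

Call:
step_arm --motion '[{"dr": [0,0,0],"slide": [0,0,0.6],"jaw": 30},{"dr": [0,0,0],"slide": [0,0,1.2],"jaw": 30},{"dr": [0,0,0],"slide": [0,0,1.8],"jaw": 30},{"dr": [0,0,0],"slide": [0,0,2.4],"jaw": 30},{"dr": [0,0,0],"slide": [0,0,3],"jaw": 30},{"dr": [0,0,0],"slide": [0,0,3.5],"jaw": 30},{"dr": [0,0,0],"slide": [0,0,4],"jaw": 30},{"dr": [0,0,0],"slide": [0,0,4],"jaw": 30}]'

```text
clock: 14.9
position: [600.9, -16.2, 42.2]
ee_rot: [-0.151, 0.988, -0.0, 0.0]
contact_force: [1.1, -0.8, -0.3]
gripper_width: 31.4
grasp_force: 58.6
```

Call:
step_arm --motion '[{"dr": [0,0,0],"slide": [0,0,0.5],"jaw": 30},{"dr": [0,0,0],"slide": [0,0,1],"jaw": 30},{"dr": [0,0,0],"slide": [0,0,1.3],"jaw": 30},{"dr": [0,0,0],"slide": [0,0,1.6],"jaw": 30},{"dr": [0,0,0],"slide": [0,0,1.9],"jaw": 30},{"dr": [0,0,0],"slide": [0,0,2.2],"jaw": 30},{"dr": [0,0,0],"slide": [0,0,2.2],"jaw": 30},{"dr": [0,0,0],"slide": [0,0,2.2],"jaw": 30}]'

```text
clock: 15.9
position: [600.9, -16.2, 40.1]
ee_rot: [-0.151, 0.988, -0.0, 0.0]
contact_force: [0.8, -0.5, 2.2]
gripper_width: 30.9
grasp_force: 58.9
```

Call:
step_arm --motion '[{"dr": [0,0,0],"slide": [0,0,0.3],"jaw": 46},{"dr": [0,0,0],"slide": [0,0,0],"jaw": 46},{"dr": [0,0,0],"slide": [0,0,0],"jaw": 46},{"dr": [0,0,0],"slide": [0,0,-15],"jaw": 55},{"dr": [0,0,0],"slide": [0,0,-40],"jaw": 75},{"dr": [0,0,0],"slide": [0,0,-55],"jaw": 75},{"dr": [0,0,0],"slide": [-58,0,-55],"jaw": 75},{"dr": [0,0,0],"slide": [-58,0,-55],"jaw": 75}]'

```text
clock: 16.9
position: [658.9, 2.2, 95.0]
ee_rot: [-0.152, 0.988, -0.0, 0.001]
contact_force: [-1.6, -0.5, -0.2]
gripper_width: 74.8
grasp_force: 0.0
```

```bash
python3 - <<'E'
from h import *
for i in range(4): optics.get_image("wrist")
C=cam("wrist");w=optics.get_image("wrist");s=arm.read_state();print(s["position"],s["clock"])
b=optics.get_image("side")
p=proj("side",[601,-16,64]).astype(int)
np.save("C7.npy",C[1])
print("exp rim",proj("wrist",[601,-16,64],C))
cv2.imwrite("pics/w7.png",np.hstack([cv2.resize(w[80:200,220:340],(600,600),interpolation=cv2.INTER_CUBIC),cv2.resize(b[p[1]-25:p[1]+25,p[0]-25:p[0]+25],(600,600),interpolation=cv2.INTER_CUBIC)[:,200:400]]))
print(tomove([518,193,110]))
E
```

```text
[655.19400876   0.93923056  95.15034554] 17.15
exp rim [284.36224386 141.59849607]
[ 73.6  224.34 -14.68]
```

View pics/w7.png

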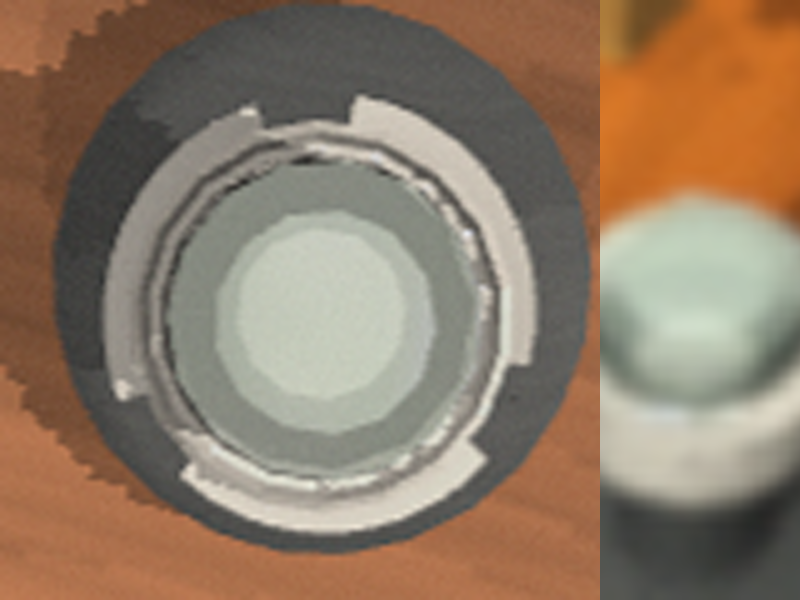

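The lens sits flat and concentric in the cup. The cup axis is at about (601,-16), and the upper thread ends are at about 69° modulo 120°. Next is ring C. I'll grip it along its 161.6° flat pair, which leaves wrist room to turn clockwise.

Call:
step_arm --motion '[{"dr": [0,0,-1.3],"slide": [10,40,-25],"jaw": 75},{"dr": [0,0,-2.6],"slide": [28,90,-25],"jaw": 75},{"dr": [0,0,-3.9],"slide": [45,140,-25],"jaw": 75},{"dr": [0,0,-5.2],"slide": [60,185,-15],"jaw": 75},{"dr": [0,0,-6.5],"slide": [74,224,-15],"jaw": 75},{"dr": [0,0,-6.8],"slide": [74,224,-15],"jaw": 75},{"dr": [0,0,-6.8],"slide": [74,224,-15],"jaw": 75},{"dr": [0,0,-6.8],"slide": [74,224,-15],"jaw": 75}]'

```text
clock: 18.2
position: [518.5, 192.3, 110.2]
ee_rot: [-0.586, 0.81, 0.0, 0.0]
contact_force: [-0.8, -0.2, 0.1]
gripper_width: 74.8
grasp_force: 0.0
```

```bash
cat > ringfind.py <<'E'
from h import *
for i in range(2): optics.get_image("wrist")
C=cam("wrist");w=optics.get_image("wrist");s=arm.read_state()
cv2.imwrite("pics/w8.png",w)
print(s["position"],s["joints"].round(2),s["clock"],"exp",proj("wrist",[518,193,19],C))
hsv=cv2.cvtColor(w,cv2.COLOR_BGR2HSV)
m=((hsv[...,1]<70)&(hsv[...,2]>150)).astype(np.uint8)
cs,_=cv2.findContours(m,cv2.RETR_EXTERNAL,cv2.CHAIN_APPROX_NONE)
for c in cs:
    if cv2.contourArea(c)<1500: continue
    h=cv2.convexHull(c); a=cv2.approxPolyDP(h,6,True)[:,0]
    p=np.array([pix2z("wrist",u,19,C)[:2] for u in a]); ctr=p.mean(0);d=p-ctr
    print(cv2.contourArea(c),a.tolist(),ctr.round(1),(2*np.hypot(*d.T)).round(1),(np.degrees(np.arctan2(d[:,1],d[:,0]))%60).round(1))
    print(tomove([*ctr,0]))
yx=R.from_quat(s["ee_rot"]).as_matrix()[:,1];print("tool y angle",np.degrees(np.arctan2(yx[1],yx[0])))
E
python3 ringfind.py
```

```text
[518.63362429 192.25484099 109.9567995 ] [ 0.65  0.35 -0.3  -0.   -0.92 -0.97] 18.35 exp [285.19551303 207.59978989]
5240.5 [[370, 280], [383, 346], [373, 359], [321, 360], [295, 322], [321, 281]] [502.4 313.7] [99.1 84.9 91.2 83.  88.1 99. ] [47.9 11.5 50.5 43.7 36.7 38. ]
[-110.21   53.44  109.96]
4606.5 [[286, 163], [323, 189], [321, 226], [283, 245], [248, 225], [247, 184]] [518.  191.6] [69.  66.7 68.2 67.  67.8 69.3] [10.   6.4 12.   9.3  9.9 10.5]
[  0.79   0.42 109.96]
tool y angle 161.72702947878648
```

Call:
step_arm --motion '[{"dr": [0,0,0.2],"slide": [0.8,0.4,45],"jaw": 75},{"dr": [0,0,0.2],"slide": [0.8,0.4,85],"jaw": 75},{"dr": [0,0,0.2],"slide": [0.8,0.4,110],"jaw": 75},{"dr": [0,0,0.2],"slide": [0.8,0.4,125],"jaw": 75},{"dr": [0,0,0.2],"slide": [0.8,0.4,133],"jaw": 75},{"dr": [0,0,0.2],"slide": [0.8,0.4,137],"jaw": 72},{"dr": [0,0,0.2],"slide": [0.8,0.4,137],"jaw": 72},{"dr": [0,0,0.2],"slide": [0.8,0.4,137],"jaw": 72}]'

```text
clock: 19.35
position: [518.3, 192.5, -26.3]
ee_rot: [-0.575, 0.818, -0.0, 0.001]
contact_force: [-0.0, -0.5, 0.3]
gripper_width: 72.1
grasp_force: 0.0
```

Call:
step_arm --motion '[{"dr": [0,0,0],"slide": [0,0,0],"jaw": 62},{"dr": [0,0,0],"slide": [0,0,0],"jaw": 50},{"dr": [0,0,0],"slide": [0,0,0],"jaw": 50},{"dr": [0,0,0],"slide": [0,0,0],"jaw": 50},{"dr": [0,0,0],"slide": [0,0,0],"jaw": 50},{"dr": [0,0,0],"slide": [0,0,-5],"jaw": 50},{"dr": [0,0,0],"slide": [0,0,-30],"jaw": 50},{"dr": [0,0,0],"slide": [0,0,-60],"jaw": 50}]'

```text
clock: 20.35
position: [517.1, 191.7, 33.0]
ee_rot: [-0.575, 0.818, 0.0, -0.001]
contact_force: [-0.2, 0.1, -1.2]
gripper_width: 58.3
grasp_force: 64.5
```

Call:
step_arm --motion '[{"dr": [0,0,0],"slide": [0,0,-45],"jaw": 50},{"dr": [0,0,0.6],"slide": [30,-27,-50],"jaw": 50},{"dr": [0,0,1.2],"slide": [70,-63,-50],"jaw": 50},{"dr": [0,0,1.8],"slide": [110,-99,-50],"jaw": 50},{"dr": [0,0,2.1],"slide": [145,-130,-50],"jaw": 50},{"dr": [0,0,2.1],"slide": [163,-146,-50],"jaw": 50},{"dr": [0,0,2.1],"slide": [167,-149.6,-50],"jaw": 50},{"dr": [0,0,2.1],"slide": [167,-149.6,-50],"jaw": 50}]'

```text
clock: 21.35
position: [601.7, -15.5, 82.7]
ee_rot: [-0.449, 0.893, 0.0, -0.0]
contact_force: [0.1, -0.3, -1.5]
gripper_width: 58.3
grasp_force: 64.5
```

```bash
python3 - <<'E'
from h import *
for i in range(4): optics.get_image("wrist")
C=cam("wrist");w=optics.get_image("wrist");s=arm.read_state()
zt=s["position"][2]+27+19
print(s["position"],s["clock"],s["joints"].round(2),"ring top exp",proj("wrist",[*s["position"][:2],zt],C),"rim exp",proj("wrist",[601,-16,64],C),tomove([601,-16,0]))
yx=R.from_quat(s["ee_rot"]).as_matrix()[:,1];print("tool y angle",np.degrees(np.arctan2(yx[1],yx[0])))
cv2.imwrite("pics/w9raw.png",w);cv2.imwrite("pics/w9.png",cv2.resize(w[110:410,145:425],None,fx=2,fy=2,interpolation=cv2.INTER_CUBIC))
E
```

```text
[601.84538072 -14.64330645  83.08611097] 21.6 [ 0.24  0.45 -0.21 -0.   -0.91 -0.88] ring top exp [283.56824806 295.08328535] rim exp [283.68609297 236.74631348] [ 1.6  -0.13 83.09]
tool y angle 143.488375741139
```

View pics/w9.png

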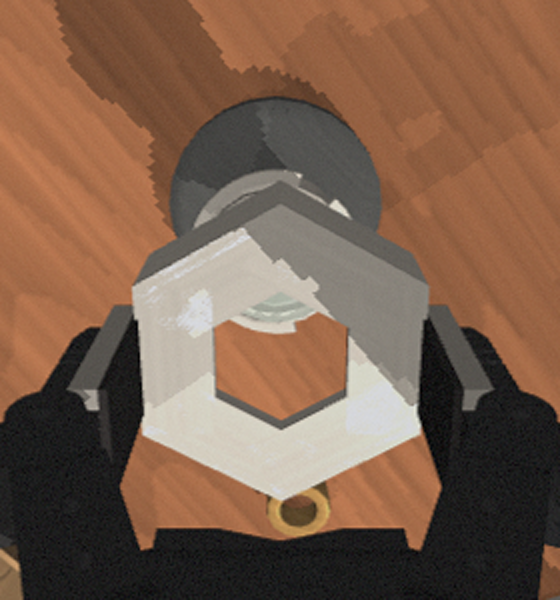

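The ring is held level and centred between the fingers. I'll lower it to just above the expected contact.

Call:
step_arm --motion '[{"dr": [0,0,0],"slide": [0.9,-0.1,0],"jaw": 50},{"dr": [0,0,0],"slide": [0.9,-0.1,10],"jaw": 50},{"dr": [0,0,0],"slide": [0.9,-0.1,20],"jaw": 50},{"dr": [0,0,0],"slide": [0.9,-0.1,30],"jaw": 50},{"dr": [0,0,0],"slide": [0.9,-0.1,37],"jaw": 50},{"dr": [0,0,0],"slide": [0.9,-0.1,42],"jaw": 50},{"dr": [0,0,0],"slide": [0.9,-0.1,45],"jaw": 50},{"dr": [0,0,0],"slide": [0.9,-0.1,45],"jaw": 50}]'

```text
clock: 22.6
position: [601.6, -16.4, 37.9]
ee_rot: [-0.449, 0.893, -0.0, -0.0]
contact_force: [1.2, -0.6, -0.7]
gripper_width: 58.3
grasp_force: 64.5
```

Call:
step_arm --motion '[{"dr": [0,0,0],"slide": [0,0,0.5],"jaw": 50},{"dr": [0,0,0],"slide": [0,0,1],"jaw": 50},{"dr": [0,0,0],"slide": [0,0,1.5],"jaw": 50},{"dr": [0,0,0],"slide": [0,0,2],"jaw": 50},{"dr": [0,0,0],"slide": [0,0,2.5],"jaw": 50},{"dr": [0,0,0],"slide": [0,0,3],"jaw": 50},{"dr": [0,0,0],"slide": [0,0,3],"jaw": 50},{"dr": [0,0,0],"slide": [0,0,3],"jaw": 50}]'

```text
clock: 23.6
position: [602.3, -16.1, 35.2]
ee_rot: [-0.449, 0.893, -0.0, 0.001]
contact_force: [0.5, 1.2, 1.2]
gripper_width: 58.8
grasp_force: 64.8
```

Call:
step_arm --motion '[{"dr": [0,0,0],"slide": [0,0,0.5],"jaw": 50},{"dr": [0,0,0],"slide": [0,0,1],"jaw": 50},{"dr": [0,0,0],"slide": [0,0,1.3],"jaw": 50},{"dr": [0,0,0],"slide": [0,0,1.6],"jaw": 50},{"dr": [0,0,0],"slide": [0,0,2],"jaw": 50},{"dr": [0,0,0],"slide": [0,0,2],"jaw": 50},{"dr": [0,0,0],"slide": [0,0,2],"jaw": 50},{"dr": [0,0,0],"slide": [0,0,2],"jaw": 50}]'

```text
clock: 24.6
position: [602.3, -16.3, 33.3]
ee_rot: [-0.449, 0.893, -0.0, 0.001]
contact_force: [3.8, 3.3, 0.6]
gripper_width: 57.9
grasp_force: 64.8
```

Call:
step_arm --motion '[{"dr": [0,0,0],"slide": [-0.4,0,0],"jaw": 50},{"dr": [0,0,0],"slide": [-0.8,0,0],"jaw": 50},{"dr": [0,0,0],"slide": [-0.8,0,0.5],"jaw": 50},{"dr": [0,0,0],"slide": [-0.8,0,1],"jaw": 50},{"dr": [0,0,0],"slide": [-0.8,0,1],"jaw": 50},{"dr": [0,0,0],"slide": [-0.8,0,1],"jaw": 50},{"dr": [0,0,0],"slide": [-0.8,0,1],"jaw": 50},{"dr": [0,0,0],"slide": [-0.8,0,1],"jaw": 50}]'

```text
clock: 25.6
position: [602.1, -15.8, 32.0]
ee_rot: [-0.449, 0.893, -0.0, 0.0]
contact_force: [5.9, 1.1, -0.3]
gripper_width: 58.7
grasp_force: 64.8
```

```bash
python3 -c "
from h import *
s=arm.read_state();print(s['position'],s['contact_force'],s['wrist_torque'])"
```

```text
[602.14187974 -15.75812499  31.96433452] [ 5.92122946  1.13349556 -0.26438773] [ 0.33764201 -1.40475483 -0.02188858]
```

Call:
step_arm --motion '[{"dr": [0,0,0],"slide": [-0.5,-0.6,0],"jaw": 50},{"dr": [0,0,0],"slide": [-0.5,-0.6,0],"jaw": 50},{"dr": [0,0,0],"slide": [-0.5,-0.6,0.5],"jaw": 50},{"dr": [0,0,0],"slide": [-0.5,-0.6,1],"jaw": 50},{"dr": [0,0,0],"slide": [-0.5,-0.6,1.5],"jaw": 50},{"dr": [0,0,0],"slide": [-0.5,-0.6,1.5],"jaw": 50},{"dr": [0,0,0],"slide": [-0.5,-0.6,1.5],"jaw": 50},{"dr": [0,0,0],"slide": [-0.5,-0.6,1.5],"jaw": 50}]'

```text
clock: 26.6
position: [602.2, -15.8, 30.7]
ee_rot: [-0.449, 0.893, 0.0, -0.001]
contact_force: [0.0, 1.9, 5.2]
gripper_width: 58.0
grasp_force: 65.2
```

```bash
cat > hexm.py <<'E'
import sys
from h import *
def hexm(tag):
    C=cam("wrist");w=optics.get_image("wrist");s=arm.read_state();cv2.imwrite(f"pics/{tag}.png",w)
    print(tag,s["clock"],s["position"].round(2),s["contact_force"].round(1),"tz",s["wrist_torque"].round(3),"W",round(s["gripper_width"],1),"j6",s["joints"][5].round(2))
    yx=R.from_quat(s["ee_rot"]).as_matrix()[:,1];print("tool y ang",np.degrees(np.arctan2(yx[1],yx[0])).round(2))
    h=cv2.cvtColor(w,cv2.COLOR_BGR2HSV)
    m=((h[...,1]<75)&(h[...,2]>105)).astype(np.uint8);m[:180]=0;m[400:]=0;m[:,:190]=0;m[:,380:]=0
    n,l,st,c=cv2.connectedComponentsWithStats(m);k=1+st[1:,4].argmax();print("bright",st[k])
E
python3 - <<'E'
from hexm import *
hexm("h0")
E
```

```text
h0 26.65 [602.23 -15.81  30.68] [0.3 1.6 5.2] tz [ 0.534 -0.104  0.025] W 58.4 j6 -0.88
tool y ang 143.4
bright [  211   212   149   149 15722]
```

Call:
step_arm --motion '[{"dr": [0,0,0],"slide": [0,0,0],"jaw": 66},{"dr": [0,0,0],"slide": [0,0,0],"jaw": 66},{"dr": [0,0,0],"slide": [0,0,0],"jaw": 66},{"dr": [0,0,0],"slide": [0,0,0],"jaw": 66},{"dr": [0,0,0],"slide": [0,0,0],"jaw": 66},{"dr": [0,0,0],"slide": [0,0,0],"jaw": 66},{"dr": [0,0,0],"slide": [0,0,0],"jaw": 66},{"dr": [0,0,0],"slide": [0,0,0],"jaw": 66}]'

```text
clock: 27.65
position: [602.8, -15.7, 30.5]
ee_rot: [-0.449, 0.893, 0.0, 0.0]
contact_force: [0.1, 0.1, -0.4]
gripper_width: 66.0
grasp_force: 0.0
```

```bash
python3 - <<'E'
from hexm import *
hexm("h1")
a=cv2.imread("pics/h0.png",0);b=cv2.imread("pics/h1.png",0)
# affine between the two in ring region (ECC)
m=np.zeros_like(a);m[200:370,225:345]=255
M=np.eye(2,3,dtype=np.float32)
cc,M=cv2.findTransformECC(a,b,M,cv2.MOTION_AFFINE,(3,200,1e-6),m,5);print(cc,M)
x=np.array([285,285,1]);print(M@x-x[:2])
E
```

```text
h1 27.7 [602.84 -15.68  30.5 ] [-0.7  0.1 -0.4] tz [ 0.022 -0.005 -0.043] W 66.1 j6 -0.88
tool y ang 143.41
bright [  212   212   149   149 15950]
0.9762600967698637 [[ 1.0194496e+00 -3.8927361e-02  7.8607111e+00]
 [-2.0612485e-03  1.0178275e+00 -5.7575378e+00]]
[ 2.30954672 -1.26415308]
```

After release the ring did not drop any further. Its underside is about 6.6 mm below the rim, so its lugs are in the gaps and it rests on the lens. I'll recentre, regrip and start turning.

Call:
step_arm --motion '[{"dr": [0,0,0],"slide": [0.9,0.6,0],"jaw": 66},{"dr": [0,0,0],"slide": [0.9,0.6,0],"jaw": 66},{"dr": [0,0,0],"slide": [0.9,0.6,0],"jaw": 50},{"dr": [0,0,0],"slide": [0.9,0.6,0],"jaw": 50},{"dr": [0,0,0],"slide": [0.9,0.6,0],"jaw": 50},{"dr": [0,0,0],"slide": [0.9,0.6,0],"jaw": 50},{"dr": [0,0,0],"slide": [0.9,0.6,0],"jaw": 50},{"dr": [0,0,0],"slide": [0.9,0.6,0],"jaw": 50}]'

```text
clock: 28.7
position: [602.4, -16.0, 31.0]
ee_rot: [-0.45, 0.893, -0.0, 0.001]
contact_force: [-0.3, 0.6, 5.5]
gripper_width: 58.6
grasp_force: 64.8
```

```bash
cat > st.py <<'E'
from h import *
s=arm.read_state();M=R.from_quat(s["ee_rot"]).as_matrix()
print(s["clock"],s["position"].round(2),"F",s["contact_force"].round(1),"Ftool",(M.T@s["contact_force"]).round(1),"T",s["wrist_torque"].round(3),"W",round(s["gripper_width"],1),"j6",s["joints"][5].round(3),"yang",np.degrees(np.arctan2(M[1,1],M[0,1])).round(2))
E
python3 st.py
```

```text
28.7 [602.36 -16.03  31.  ] F [-0.3  0.6  5.5] Ftool [-0.3  0.6 -5.5] T [-0.044 -0.039  0.026] W 58.6 j6 -0.881 yang 143.43
```

Call:
step_arm --motion '[{"dr": [0,0,0.4],"slide": [0,0,0],"jaw": 50},{"dr": [0,0,0.8],"slide": [0,0,0],"jaw": 50},{"dr": [0,0,1.2],"slide": [0,0,0],"jaw": 50},{"dr": [0,0,1.6],"slide": [0,0,0],"jaw": 50},{"dr": [0,0,2],"slide": [0,0,0],"jaw": 50},{"dr": [0,0,2],"slide": [0,0,0],"jaw": 50},{"dr": [0,0,2],"slide": [0,0,0],"jaw": 50},{"dr": [0,0,2],"slide": [0,0,0],"jaw": 50}]'

```text
clock: 29.7
position: [602.6, -15.9, 31.0]
ee_rot: [-0.321, 0.947, -0.0, 0.001]
contact_force: [-0.7, 0.8, 4.1]
gripper_width: 58.3
grasp_force: 64.8
```

```bash
python3 st.py
```

```text
29.7 [602.61 -15.92  30.99] F [-0.7  0.8  4.1] Ftool [ 0.1  1.1 -4.1] T [ 0.005 -0.169 -0.06 ] W 58.3 j6 -1.159 yang 127.47
```

Call:
step_arm --motion '[{"dr": [0,0,0.3],"slide": [0,0,0],"jaw": 50},{"dr": [0,0,0.6],"slide": [0,0,0],"jaw": 50},{"dr": [0,0,0.9],"slide": [0,0,0],"jaw": 50},{"dr": [0,0,1.2],"slide": [0,0,0],"jaw": 50},{"dr": [0,0,1.5],"slide": [0,0,0],"jaw": 50},{"dr": [0,0,1.5],"slide": [0,0,0],"jaw": 50},{"dr": [0,0,1.5],"slide": [0,0,0],"jaw": 50},{"dr": [0,0,1.5],"slide": [0,0,0],"jaw": 50}]'

```text
clock: 30.7
position: [602.6, -16.0, 31.0]
ee_rot: [-0.221, 0.975, -0.0, 0.001]
contact_force: [1.2, 0.1, 5.3]
gripper_width: 58.2
grasp_force: 64.8
```

```bash
python3 st.py
```

```text
30.7 [602.61 -15.96  31.01] F [1.2 0.1 5.3] Ftool [-1.2 -0.4 -5.3] T [-0.045 -0.147 -0.016] W 58.2 j6 -1.368 yang 115.48
```

```bash
cat > tq.py <<'E'
from h import *
T=[];F=[]
for i in range(4):
    s=arm.read_state();T.append(s["wrist_torque"]);F.append(s["contact_force"]);
    if i<3: optics.get_image("wrist")
M=R.from_quat(s["ee_rot"]).as_matrix()
print(s["clock"],s["position"].round(2),"F",np.mean(F,0).round(1),"Tz",np.array(T)[:,2].round(3),"mean",np.mean(T,0).round(3),"yang",np.degrees(np.arctan2(M[1,1],M[0,1])).round(2))
E
echo
```

Call:
step_arm --motion '[{"dr": [0,0,0.1],"slide": [0,0,0],"jaw": 50},{"dr": [0,0,0.2],"slide": [0,0,0],"jaw": 50},{"dr": [0,0,0.3],"slide": [0,0,0],"jaw": 50},{"dr": [0,0,0.4],"slide": [0,0,0],"jaw": 50},{"dr": [0,0,0.5],"slide": [0,0,0],"jaw": 50},{"dr": [0,0,0.6],"slide": [0,0,0],"jaw": 50},{"dr": [0,0,0.6],"slide": [0,0,0],"jaw": 50},{"dr": [0,0,0.6],"slide": [0,0,0],"jaw": 50}]'

```text
clock: 31.7
position: [602.6, -16.0, 31.0]
ee_rot: [-0.18, 0.984, -0.0, 0.001]
contact_force: [0.6, 0.1, 5.1]
gripper_width: 58.1
grasp_force: 64.8
```

```bash
python3 tq.py
```

```text
31.85 [602.61 -15.96  30.99] F [0.3 0.1 5.2] Tz [-0.023  0.04   0.01   0.023] mean [-0.049 -0.162  0.013] yang 110.69
```

Call:
step_arm --motion '[{"dr": [0,0,0.1],"slide": [0,0,0],"jaw": 50},{"dr": [0,0,0.2],"slide": [0,0,0],"jaw": 50},{"dr": [0,0,0.3],"slide": [0,0,0],"jaw": 50},{"dr": [0,0,0.4],"slide": [0,0,0],"jaw": 50},{"dr": [0,0,0.5],"slide": [0,0,0],"jaw": 50},{"dr": [0,0,0.5],"slide": [0,0,0],"jaw": 50},{"dr": [0,0,0.5],"slide": [0,0,0],"jaw": 50},{"dr": [0,0,0.5],"slide": [0,0,0],"jaw": 50}]'

```text
clock: 32.85
position: [602.6, -16.0, 31.0]
ee_rot: [-0.145, 0.989, -0.0, 0.001]
contact_force: [0.8, 0.5, 5.4]
gripper_width: 58.2
grasp_force: 64.8
```

```bash
python3 tq.py
```

```text
33.0 [602.61 -15.96  31.  ] F [0.6 0.1 5.2] Tz [0.032 0.025 0.012 0.01 ] mean [-0.057 -0.168  0.02 ] yang 106.69
```

Call:
step_arm --motion '[{"dr": [0,0,0.1],"slide": [0,0,0],"jaw": 50},{"dr": [0,0,0.2],"slide": [0,0,0],"jaw": 50},{"dr": [0,0,0.3],"slide": [0,0,0],"jaw": 50},{"dr": [0,0,0.4],"slide": [0,0,0],"jaw": 50},{"dr": [0,0,0.5],"slide": [0,0,0],"jaw": 50},{"dr": [0,0,0.5],"slide": [0,0,0],"jaw": 50},{"dr": [0,0,0.5],"slide": [0,0,0],"jaw": 50},{"dr": [0,0,0.5],"slide": [0,0,0],"jaw": 50}]'

```text
clock: 34.0
position: [602.6, -16.0, 31.0]
ee_rot: [-0.111, 0.994, -0.0, 0.001]
contact_force: [0.4, -0.3, 4.0]
gripper_width: 58.2
grasp_force: 64.8
```

```bash
python3 tq.py
```

```text
34.15 [602.6  -16.01  30.98] F [ 0.5 -0.1  4.9] Tz [-0.004  0.056 -0.021  0.017] mean [-0.061 -0.174  0.012] yang 102.69
```

Call:
step_arm --motion '[{"dr": [0,0,0.1],"slide": [0,0,0],"jaw": 50},{"dr": [0,0,0.2],"slide": [0,0,0],"jaw": 50},{"dr": [0,0,0.3],"slide": [0,0,0],"jaw": 50},{"dr": [0,0,0.4],"slide": [0,0,0],"jaw": 50},{"dr": [0,0,0.5],"slide": [0,0,0],"jaw": 50},{"dr": [0,0,0.5],"slide": [0,0,0],"jaw": 50},{"dr": [0,0,0.5],"slide": [0,0,0],"jaw": 50},{"dr": [0,0,0.5],"slide": [0,0,0],"jaw": 50}]'

```text
clock: 35.15
position: [602.6, -16.0, 30.9]
ee_rot: [-0.076, 0.997, -0.0, 0.001]
contact_force: [0.4, -0.1, 4.9]
gripper_width: 58.4
grasp_force: 64.8
```

```bash
python3 tq.py
```

```text
35.3 [602.57 -15.95  30.94] F [0.5 0.3 5.3] Tz [0.344 0.36  0.328 0.361] mean [ 0.026 -0.191  0.348] yang 98.75
```

Torque came up sharply, so the ring is snug. I'll stop here and take the load off before releasing.

Call:
step_arm --motion '[{"dr": [0,0,-0.1],"slide": [0,0,0],"jaw": 50},{"dr": [0,0,-0.2],"slide": [0,0,0],"jaw": 50},{"dr": [0,0,-0.2],"slide": [0,0,0],"jaw": 50},{"dr": [0,0,-0.2],"slide": [0,0,0],"jaw": 50},{"dr": [0,0,-0.2],"slide": [0,0,0],"jaw": 50},{"dr": [0,0,-0.2],"slide": [0,0,0],"jaw": 50},{"dr": [0,0,-0.2],"slide": [0,0,0],"jaw": 50},{"dr": [0,0,-0.2],"slide": [0,0,0],"jaw": 50}]'

```text
clock: 36.3
position: [602.6, -15.9, 30.9]
ee_rot: [-0.089, 0.996, 0.0, 0.001]
contact_force: [1.1, 0.5, 4.3]
gripper_width: 58.5
grasp_force: 64.9
```

```bash
python3 tq.py
```

```text
36.45 [602.58 -15.96  30.95] F [ 0.5 -0.3  4.9] Tz [-0.221 -0.175 -0.233 -0.179] mean [-0.029 -0.197 -0.202] yang 100.2
```

Call:
step_arm --motion '[{"dr": [0,0,0.04],"slide": [0,0,0],"jaw": 50},{"dr": [0,0,0.08],"slide": [0,0,0],"jaw": 50},{"dr": [0,0,0.12],"slide": [0,0,0],"jaw": 50},{"dr": [0,0,0.12],"slide": [0,0,0],"jaw": 50},{"dr": [0,0,0.12],"slide": [0,0,0],"jaw": 50},{"dr": [0,0,0.12],"slide": [0,0,0],"jaw": 50},{"dr": [0,0,0.12],"slide": [0,0,0],"jaw": 50},{"dr": [0,0,0.12],"slide": [0,0,0],"jaw": 50}]'

```text
clock: 37.45
position: [602.5, -16.0, 30.9]
ee_rot: [-0.082, 0.997, -0.0, 0.001]
contact_force: [0.8, 0.5, 3.6]
gripper_width: 58.5
grasp_force: 64.8
```

```bash
python3 tq.py
```

```text
37.6 [602.54 -15.97  30.95] F [0.7 0.3 4.7] Tz [0.364 0.325 0.32  0.321] mean [ 0.006 -0.195  0.332] yang 99.38
```

Call:
step_arm --motion '[{"dr": [0,0,-0.03],"slide": [0,0,0],"jaw": 50},{"dr": [0,0,-0.06],"slide": [0,0,0],"jaw": 50},{"dr": [0,0,-0.06],"slide": [0,0,0],"jaw": 50},{"dr": [0,0,-0.06],"slide": [0,0,0],"jaw": 50},{"dr": [0,0,-0.06],"slide": [0,0,0],"jaw": 66},{"dr": [0,0,-0.06],"slide": [0,0,0],"jaw": 70},{"dr": [0,0,-0.06],"slide": [0,0,0],"jaw": 72},{"dr": [0,0,-0.06],"slide": [0,0,0],"jaw": 72}]'

```text
clock: 38.6
position: [601.6, -16.1, 30.2]
ee_rot: [-0.085, 0.996, 0.0, -0.0]
contact_force: [0.1, 0.4, 0.8]
gripper_width: 71.9
grasp_force: 0.0
```

Call:
step_arm --motion '[{"dr": [0,0,0],"slide": [0,0,-5],"jaw": 76},{"dr": [0,0,0],"slide": [0,0,-20],"jaw": 76},{"dr": [0,0,0],"slide": [0,0,-50],"jaw": 76},{"dr": [0,0,0],"slide": [0,0,-70],"jaw": 76},{"dr": [0,0,0],"slide": [-30,0,-70],"jaw": 76},{"dr": [0,0,0],"slide": [-60,0,-70],"jaw": 76},{"dr": [0,0,0],"slide": [-60,0,-70],"jaw": 76},{"dr": [0,0,0],"slide": [-60,0,-70],"jaw": 76}]'

```text
clock: 39.6
position: [660.5, -6.0, 100.9]
ee_rot: [-0.085, 0.996, 0.0, -0.0]
contact_force: [-0.8, -0.9, -0.1]
gripper_width: 75.9
grasp_force: 0.0
```

```bash
python3 - <<'E'
from h import *
for i in range(4): optics.get_image("wrist")
C=cam("wrist");w=optics.get_image("wrist");s=arm.read_state();cv2.imwrite("pics/end.png",w)
print(s["clock"],s["position"],s["contact_force"])
h=cv2.cvtColor(w,cv2.COLOR_BGR2HSV)
m=((h[...,1]<70)&(h[...,2]>150)).astype(np.uint8)
cs,_=cv2.findContours(m,cv2.RETR_EXTERNAL,cv2.CHAIN_APPROX_NONE)
for c in cs:
    if cv2.contourArea(c)<1500: continue
    a=cv2.approxPolyDP(cv2.convexHull(c),5,True)[:,0]
    for z in (74,76):
      p=np.array([pix2z("wrist",u,z,C)[:2] for u in a]);d=p-p.mean(0)
      print(a.tolist(),p.mean(0).round(1),(2*np.hypot(*d.T)).round(1),(np.degrees(np.arctan2(d[:,1],d[:,0]))%60).round(1))
E
```

```text
39.85 [660.50481754  -6.05777896 100.87641158] [ 1.13142348 -0.80236021  0.15992888]
[[285, 72], [339, 106], [336, 168], [286, 196], [234, 168], [233, 104]] [601.7 -15.5] [69.3 68.7 69.  69.  70.  68.8] [10.2  9.5  8.9 10.2 10.   8. ]
[[285, 72], [339, 106], [336, 168], [286, 196], [234, 168], [233, 104]] [601.5 -15.6] [68.6 68.  68.3 68.3 69.3 68.1] [10.2  9.5  8.9 10.2 10.   8. ]
```

The ring is level and centred, and the arm is clear, so I'm handing in.

```bash
python3 -c "
from bench import arm
print(arm.job_done())"
```

```text
the job is handed in; nothing more can be done
None
```

I seated the lens, screwed the ring down tight, released it and handed the job in at about 40 s. The tightening torque reached about 0.35 N m, above the 0.3 that can crack the glass, and I got no verdict, so I can't say whether the glass held. The ring also may have turned back slightly when I eased off. The bystanders were not touched as far as I could tell.

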